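Fill the kiln-post rack in order of size

ROBOT

A 6-joint arm with a two-finger parallel gripper is mounted at the origin on the work surface. World frame = base frame: x ahead of the robot, y to its left, z up, the work surface at z = 0. Lengths are in m, angles in rad, forces in N, time in s.
With the tool pointing down it reaches from about 0.275 to 0.825 m from the base axis. Payload 5.2 kg.
Tool frame: the origin (TCP) lies between the finger pads; the fingertips stand arm.finger_overhang ahead of it and the grasp point (between the pads) lies 8 mm behind it (arm.finger_overhang is the distance from the TCP to the fingertips, in m); z points along the fingers, y is the line along which they close (so a half turn about z gives the same grasp; the last joint's range is limited). The gripper opens to 93 mm and grips with 3 to 60 N. Pads are 15 mm wide; open, the fingers measure 128 mm over their backs; the gripper's body (75 mm by 188 mm) begins 65 mm behind the grasp point.
Start: joints at [1.079, 0.259, 1.535, -0, 1.348, -0.203], TCP at [0.157, 0.527, 0.23] pointing down, gripper open.
Joint ranges: [-3.14, 3.14], [-0.91, 2.08], [0.19, 2.58], [-1.22, 4.36], [0.22, 2.71], [-3.12, 3.12]. Speed limits (rad/s): [2.57, 2.57, 3.14, 3.14, 3.14, 3.14].

INTERFACE

Orientations are given as a unit quaternion [w, x, y, z].
In Python, from station import arm gives the robot as it stands. The module is installed in compiled form; this text tells all that it offers.
- The arm moves only by the tool servo_tool, never from a script. Its argument "increments" is a list that holds one entry, the list of rows, each a list of 7 numbers: the shift along the world's x, y, z in mm, then the turn, a rotation vector about the world's x, y, z in rad, then the opening, from 0 (shut) to 1 (fully open). In form: [[[x, y, z, ax, ay, az, grip], ...]]. A call has 1 to 12 rows; each row shifts and turns the commanded pose from where the row before left it; what a row does not reach is not made up. A row lasts 1/8 s, in which the tool goes at most 62.5 mm and 10.7 degrees, less where a joint would pass 70% of its speed; a pose out of reach is approached as far as the arm can. A call is refused whole if a number of a shift passes 62.5 or a number of a turn 0.188, either way. A call with a gripper value outside its range is refused whole. The fingers move at their own pace and stop on an object; the grip force is fixed at half the most. Time passes only in rows, so rows that do not move let the fingers close. It gives the time, the measured TCP pose, the force, the opening and the grip force at its end, in the units of the state.
- arm.sense(): the state, without advancing time (a new reading comes with each control period).
- arm.get_image(name): name is "side" or "top"; returns the picture (480x640x3 uint8, red, green, blue); there is no depth.
- arm.get_calibration(name): a dict with "vfov" (degrees; the focal length in pixels is half the picture's height over the tangent of half this angle, whatever the lens; pixels are square), "cx", "cy" (the principal point, pixels), "k1" (the pictures are not rectified: a ray, as slopes to the right and down, at radius r is drawn at 1 + k1 r^2 times it, then the intrinsics apply), "R" (3x3) and "t" (3): a world point X has camera coordinates R X + t. Camera axes: x right, y down, z forward; pixel columns grow to the right and rows downward; lengths in m; the calibration is good to about 2 mm. A picture is of the moment at which its call begins. get_calibration takes no time and is no camera call.
- arm.job_done(): hands the job in; it is judged then, once.
The state is a dict: "time_s": time; "joint_pos": joint angles; "joint_vel": joint speeds; "joint_efforts": joint torques, N m; "eef_pos": TCP position; "tcp_rot": TCP orientation; "force": force on the tool from outside, world axes, zero at the start; "wrist_torque": the same for the moment, N m; "opening": finger opening in m; "gripper_force": force on a finger pad.
Only numpy, scipy, OpenCV 4.12 (cv2) and the standard library are available. Lean on these libraries where they do the work, as an engineer would, in place of code of your own. Each camera call takes 0.05 s, during which the arm holds its last target. There are 200 camera calls.

TASK

Fill the empty pockets of the wooden kiln-post rack in order: first the middle-sized post into pocket two (two ridges), and only then the long post, which is lying down, into pocket three (three ridges), both standing upright, flat foot down on the pocket's floor. The long post is new and needs its foot coated: after pocket two is filled, stand it upright, foot down, on the open bench top, let go of it, take it again from straight above, dip its foot well down into the open wash pot, then put it in pocket three. Drop nothing, leave the short post in pocket one, and do not knock or shift the wash pot, the vase or the bowl.

Things in the scene. Friction and masses are not known exactly. Their poses are not given: they have to be found in the camera images.
- rack: Fixed pale wooden block, 100 (x) x 290 (y) x 50 mm high, at any yaw, with three square pockets in a row, 90 mm apart along y, open at the top, centred 14 mm to its +x side. Each is 48 mm square, squared with the block, and 38 mm deep (floor 12 mm above the bench). Beside each, on the -x side, one, two or three dark raised ridges give its number. Origin: centre of underside, z up.
- pocket1 (a point): Centre of the mouth of pocket one (one ridge, at the rack's -y end), 50 mm above the bench; axes as the rack's. The short post stands in it from the start.
- pocket2 (a point): Centre of the mouth of pocket two (two ridges, the middle pocket), 50 mm above the bench; axes as the rack's.
- pocket3 (a point): Centre of the mouth of pocket three (three ridges, at the rack's +y end), 50 mm above the bench; axes as the rack's.
- post_short: Kiln post of cream fired clay, 40 x 40 mm square and 70 mm long, standing in pocket one; leave it there. Origin: centre of its flat foot; z runs along the post from the foot to the notched top.
- post_mid: Loose kiln post of the same clay, 40 x 40 mm square, 95 mm long, about 0.27 kg, standing on the bench on its flat foot. Its top 10 mm is notched crosswise, leaving four corner teeth 14 x 14 mm. Origin: centre of the foot; z from foot to top, x and y square to its side faces.
- post_long: Loose kiln post of the same clay, 40 x 40 mm square, 130 mm long, about 0.37 kg, balanced 65 mm from the foot. It starts lying on a side face, its flat foot towards the rack, its notched top (four corner teeth, last 10 mm) away to the robot's right. Origin: centre of the foot (20 mm above the bench while it lies); z from foot to top, x and y square to its sides.
- wash_pot: Loose open round dull-green pot, 120 mm outer diameter, 110 mm clear inside, rim 60 mm high, inner floor 6 mm above the bench, about 0.7 kg, empty. Origin: centre of its underside, z up.
- vase: Tan narrow-necked vase, 100 mm wide and 118 mm high; a bystander. Origin: centre of its underside.
- bowl: Dark brown bowl, 110 mm wide and 50 mm high; a bystander. Origin: centre of its underside.
Mind the look-alikes: they are no part of the job. What is shaped like the post_mid but orange is not meant. Leave any orange look-alike of the post_short alone.

How it is judged:
By the outcome, as a careful person would: the job done as asked, in the order asked, and still so for the second after the job is handed in, with the robot touching nothing.
It also fails if it takes over 70 s, if anything falls off the work surface, if the arm or the gripper's body presses on something with over 40 N, if the wrist force passes 120 N, or if a joint passes its speed limit or range.

## Working session

There is one attempt and no reset: what is moved stays moved. The work goes in short steps, Python scripts to look and compute and a tool call to move; the robot and the scene stay as the last step left them, time stands still between calls to the robot, and variables do not carry over. Pictures are saved under pics/ and viewed, at most 13 in all, crops included, and the job is handed in when it is done.

Besides the shell and the picture viewer there is one more tool, called as a command line: name --argument value ..., lists and objects as JSON in quotes. servo_tool: Moves the arm, as the interface text tells. Its arguments: {"type":"object","properties":{"increments":{"type":"array","items":{"type":"array","items":{"type":"array","items":{"type":"number"}}}}},"required":["increments"]}

```bash
mkdir -p pics
python3 - <<'E'
from station import arm
import cv2
for n in("top","side"):
    cv2.imwrite(f"pics/{n}0.png",arm.get_image(n)[:,:,::-1]); print(n,arm.get_calibration(n))
s=arm.sense();print(s,arm.finger_overhang)
E
```

```text
top {'vfov': 44.20013346767004, 'cx': 323.838449826209, 'cy': 243.98874584758545, 'k1': -0.11147027523821625, 'R': array([[ 0.0141    , -0.99982984, -0.01189457],
       [-0.9947219 , -0.01281684, -0.10180409],
       [ 0.10163431,  0.01326722, -0.99473335]]), 't': array([0.0460189 , 0.53937333, 1.12265292])}
side {'vfov': 47.16400275341405, 'cx': 316.3384367998353, 'cy': 239.96242381087552, 'k1': -0.0004140032760981855, 'R': array([[ 0.98634624, -0.16356131, -0.01920373],
       [-0.10591024, -0.54070421, -0.83451901],
       [ 0.12611149,  0.82515856, -0.55064439]]), 't': array([-0.5013667 ,  0.13187765,  1.02450569])}
{'time_s': 0.1, 'joint_pos': array([ 1.07920531e+00,  2.59296999e-01,  1.53598099e+00, -4.99646779e-05,
        1.34800172e+00, -2.02813612e-01]), 'joint_vel': array([ 3.15976760e-04, -3.14796003e-03, -1.91131194e-03,  1.48315483e-05,
       -1.92719112e-04, -1.34884417e-03]), 'joint_efforts': array([ 2.40955160e-03, -4.38209689e+01, -2.84647000e+01,  7.22453976e-02,
        3.60810407e-02, -1.59892340e-05]), 'eef_pos': array([0.15639793, 0.52679042, 0.22888342]), 'tcp_rot': array([-2.64117597e-04,  1.43881986e-01,  9.89594494e-01, -8.01477513e-04]), 'force': array([-0.32876927,  0.33150329, -0.52227926]), 'wrist_torque': array([-0.01581996, -0.02141939, -0.01969976]), 'gripper_force': 0.0, 'opening': 0.09278880214670257} 0.011
```

View pics/top0.png

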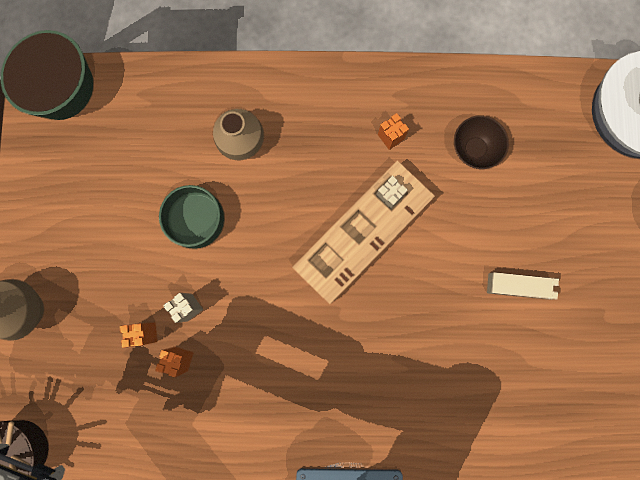

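View pics/side0.png

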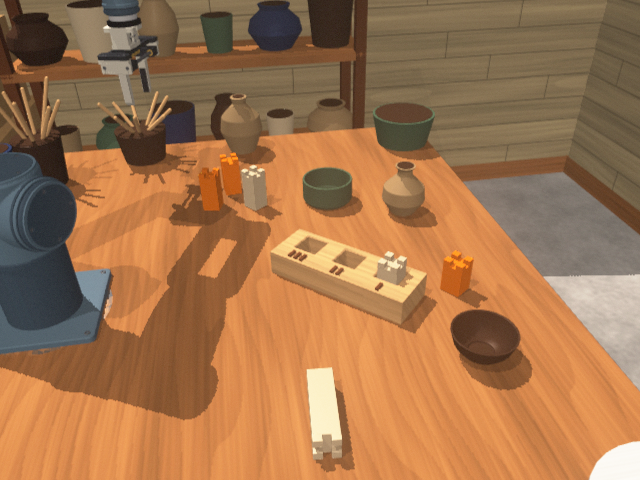

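Candidates for the middle post: cream at top (179,307), orange at (133,335) and (170,362), and orange at (394,130). Only the cream one, standing loose, fits, since the description says cream clay. The long post lies at about (525,285) with its notched end on the right. The rack runs from (400,165) to (320,295): one ridge at (408,210), two at (377,243), three at (344,277). Next I'll confirm with enlarged crops.

```bash
cat > h.py <<'E'
import numpy as np, cv2
from station import arm
def _K(n):
    c=arm.get_calibration(n); f=240/np.tan(np.radians(c["vfov"]/2))
    return c,np.array([[f,0,c["cx"]],[0,f,c["cy"]],[0,0,1]]),np.array([c["k1"],0,0,0.])
def at(n,px,z):
    """pixels -> world xy on plane(s) z"""
    c,K,D=_K(n); px=np.atleast_2d(np.array(px,float))
    u=cv2.undistortPoints(px[:,None],K,D)[:,0]
    d=np.c_[u,np.ones(len(u))]@c["R"]; o=-c["R"].T@c["t"]
    return o+d*((np.asarray(z)-o[2])/d[:,2])[:,None]
def pix(n,X):
    c,K,D=_K(n); return cv2.projectPoints(np.atleast_2d(np.array(X,float)),cv2.Rodrigues(c["R"])[0],c["t"],K,D)[0][:,0]
def crop(im,x,y,w,h,s):
    o=cv2.resize(im[y:y+h,x:x+w],None,fx=s,fy=s,interpolation=cv2.INTER_CUBIC)
    for i in range(0,w,10): cv2.putText(o,str(x+i),(i*s,8),0,.3,(255,0,255),1); cv2.line(o,(i*s,10),(i*s,14),(255,0,255),1)
    for i in range(0,h,10): cv2.putText(o,str(y+i),(0,i*s+4),0,.3,(255,0,255),1)
    return o
E
python3 - <<'E'
from h import *
a=cv2.imread("pics/top0.png")
cv2.imwrite("pics/c1.png",crop(a,285,155,160,150,4))
cv2.imwrite("pics/c2.png",np.vstack([crop(a,110,285,110,50,6),crop(a,475,260,110,48,6)]))
E
```

```text
(no output)
```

View pics/c1.png

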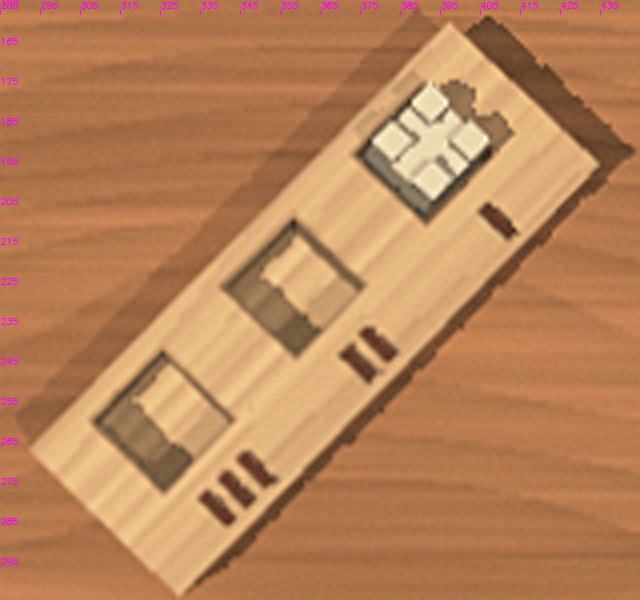

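View pics/c2.png

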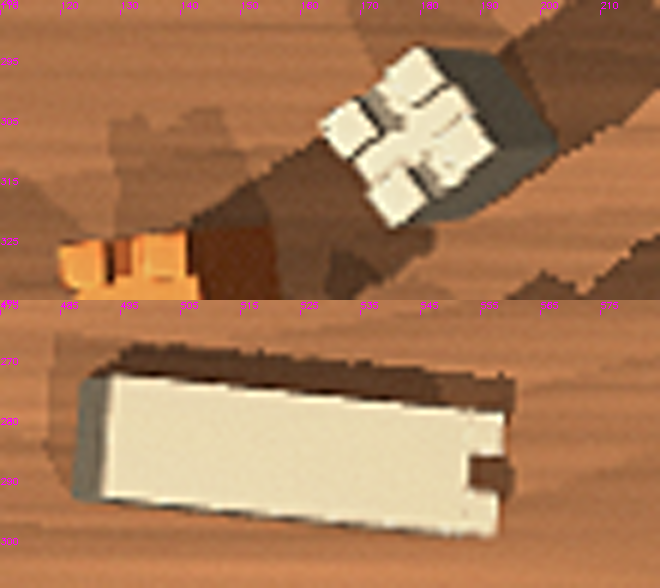

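The enlarged crops confirm that the cream notched post at (178,308) is the mid one. The orange post beside it, at (130,330), is a look-alike. Pocket 2 has two ridges and pocket 3 has three, at the lower-left end. The long post's foot is at the left, at (490,283).

Run:
```python
from h import *
np.set_printoptions(precision=4,suppress=True)
def sq(name,p,z):
    w=at("top",p,np.full(4,z)); c=w.mean(0); e=[w[1]-w[0],w[2]-w[1]]
    print(name,c[:2],"edges",[round(float(np.linalg.norm(x)),4) for x in (w[1]-w[0],w[2]-w[1],w[3]-w[2],w[0]-w[3])],"ang",[round(float(np.degrees(np.arctan2(x[1],x[0]))),1) for x in (w[1]-w[0],w[2]-w[1],w[3]-w[2],w[0]-w[3])])
sq("rack",[(397.5,160.5),(435,195.75),(330,304),(292.5,267.5)],.05)
sq("p2",[(358.25,210),(376,226.5),(359.25,244.25),(340.5,226.75)],.05)
sq("p3",[(325.75,243),(343,259.75),(326.5,277.75),(308.25,260.25)],.05)
sq("mid",[(180,292.5),(192.8,309.7),(175.3,323),(163.3,305.8)],.095)
sq("long",[(493.7,272.5),(559.2,278.7),(557.8,299.5),(492,292.8)],.04)
sq("orangeA",[(122,324),(142,323),(145,346),(122,347)],.095)
print("pot",at("top",[(160,216),(224,216),(192,185),(192,246)],np.full(4,.06))[:,:2])
print("vase",at("top",[(233,123)],[.118]),"bowl",at("top",[(482,141)],[.05]))
print("orangeB",at("top",[(172,360)],[.095]))
```

```text
rack [ 0.5618 -0.024 ] edges [0.0997, 0.2901, 0.0993, 0.2902] ang [-133.4, 136.4, 46.7, -43.5]
p2 [ 0.5703 -0.0129] edges [0.0465, 0.047, 0.0491, 0.0471] ang [-132.6, 137.4, 47.4, -45.7]
p3 [0.5055 0.0487] edges [0.0459, 0.0465, 0.0481, 0.0469] ang [-133.5, 138.3, 47.0, -44.5]
mid [0.411  0.3183] edges [0.0397, 0.0403, 0.0388, 0.0393] ang [-141.3, 128.1, 37.2, -50.6]
long [ 0.4612 -0.3381] edges [0.13, 0.0405, 0.1303, 0.0393] ang [-94.8, 174.9, 84.7, -5.5]
orangeA [0.3592 0.4012] edges [0.0379, 0.0424, 0.0434, 0.0421] ang [-85.8, -170.4, 94.0, 2.1]
pot [[0.5855 0.369 ]
 [0.5867 0.2445]
 [0.6465 0.3089]
 [0.5283 0.3042]]
vase [[0.7522 0.2232 0.118 ]] bowl [[ 0.7433 -0.2542  0.05  ]]
orangeB [[0.3157 0.3262 0.095 ]]
```

servo_tool --increments '[[[31.8, -26, 0, 0, 0, -0.0765, 1], [31.8, -26, 0, 0, 0, -0.0765, 1], [31.8, -26, 0, 0, 0, -0.0765, 1], [31.8, -26, 0, 0, 0, -0.0765, 1], [31.8, -26, 0, 0, 0, -0.0765, 1], [31.8, -26, 0, 0, 0, -0.0765, 1], [31.8, -26, 0, 0, 0, -0.0765, 1], [31.8, -26, 0, 0, 0, -0.0765, 1], [0, 0, -30, 0, 0, 0, 1], [0, 0, -30, 0, 0, 0, 1], [0, 0, 0, 0, 0, 0, 1]]]'

```text
time_s: 1.48
eef_pos: [0.4093, 0.3182, 0.1673]
tcp_rot: [-0.002, 0.435, 0.9, -0.002]
force: [0.2, -1.1, 1.5]
opening: 0.0926
gripper_force: 0.0
```

servo_tool --increments '[[[1.7, 0, -27, 0, 0, 0, 1], [0, 0, -27, 0, 0, 0, 1], [0, 0, -27, 0, 0, 0, 1], [0, 0, -26, 0, 0, 0, 1], [0, 0, 0, 0, 0, 0, 1], [0, 0, 0, 0, 0, 0, 0], [0, 0, 0, 0, 0, 0, 0], [0, 0, 0, 0, 0, 0, 0], [0, 0, 0, 0, 0, 0, 0], [0, 0, 0, 0, 0, 0, 0], [0, 0, 0, 0, 0, 0, 0]]]'

```text
time_s: 2.85
eef_pos: [0.4128, 0.3193, 0.0627]
tcp_rot: [0.0, 0.435, 0.9, 0.0]
force: [0.1, 0.0, 1.2]
opening: 0.0398
gripper_force: 30.0
```

Run:
```python
from h import *
s=arm.sense();print({k:np.round(s[k],4) for k in("time_s","eef_pos","tcp_rot","force","opening","gripper_force","wrist_torque")})
```

```text
{'time_s': np.float64(2.85), 'eef_pos': array([0.4128, 0.3193, 0.0627]), 'tcp_rot': array([1.000e-04, 4.353e-01, 9.003e-01, 1.000e-04]), 'force': array([0.1272, 0.03  , 1.1982]), 'opening': np.float64(0.0398), 'gripper_force': np.float64(29.9592), 'wrist_torque': array([-0.0785,  0.1169,  0.0064])}
```

servo_tool --increments '[[[0, 0, 20, 0, 0, 0, 0], [0, 0, 40, 0, 0, 0, 0], [0, 0, 40, 0, 0, 0, 0], [13, -28, 25, 0, 0, 0.02, 0], [20, -42, 0, 0, 0, 0.02, 0], [20, -42, 0, 0, 0, 0.02, 0], [21, -44, 0, 0, 0, 0.02, 0], [21, -44, 0, 0, 0, 0.02, 0], [21, -44, 0, 0, 0, 0.02, 0], [21, -44, 0, 0, 0, 0.02, 0], [21, -44, 0, 0, 0, 0, 0], [0, 0, 0, 0, 0, 0, 0]]]'

```text
time_s: 4.35
eef_pos: [0.5716, -0.0161, 0.1867]
tcp_rot: [-0.0, 0.373, 0.928, -0.0]
force: [0.0, 0.6, -2.3]
opening: 0.0396
gripper_force: 30.0
```

servo_tool --increments '[[[0, 0, 0, 0, 0, 0, 0], [0, 0, 0, 0, 0, 0, 0]]]'

```text
time_s: 4.6
eef_pos: [0.57, -0.0115, 0.1874]
tcp_rot: [-0.001, 0.371, 0.929, 0.0]
force: [-0.2, -0.0, -1.2]
opening: 0.0399
gripper_force: 30.0
```

servo_tool --increments '[[[1, -2, -30, 0, 0, 0, 0], [0, 0, -30, 0, 0, 0, 0], [0, 0, 0, 0, 0, 0, 0], [0, 0, 0, 0, 0, 0, 0], [0, 0, 0, 0, 0, 0, 0], [0, 0, 0, 0, 0, 0, 0]]]'

```text
time_s: 5.35
eef_pos: [0.5724, -0.0148, 0.1288]
tcp_rot: [0.001, 0.371, 0.929, 0.0]
force: [-0.8, 0.2, -2.3]
opening: 0.04
gripper_force: 30.0
```

Run:
```python
from h import *
a=arm.get_image("side")[:,:,::-1].copy(); s=arm.sense(); e=s["eef_pos"]; print(e,s["tcp_rot"])
cv2.imwrite("pics/s1.png",crop(a,260,160,180,150,4))
```

```text
[ 0.57218381 -0.01481758  0.12855434] [7.69978049e-04 3.71251261e-01 9.28532119e-01 1.11654633e-04]
```

View pics/s1.png

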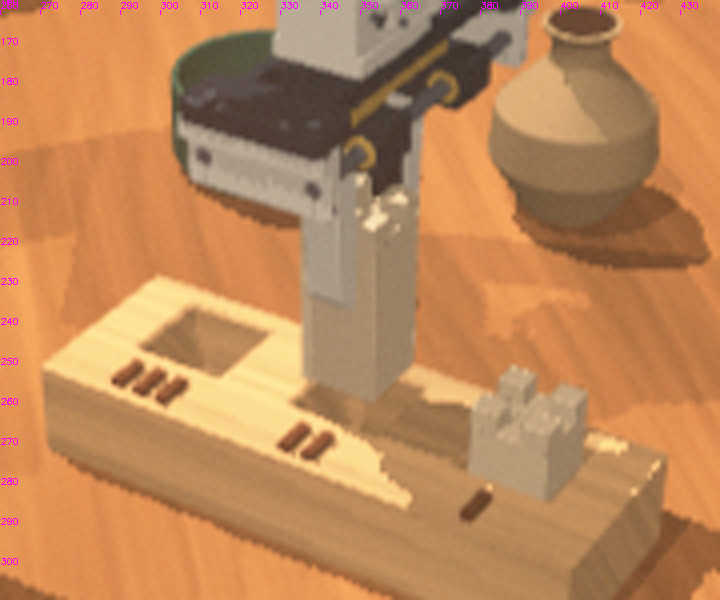

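The post is upright above pocket two. Its foot corners are at (335.7,253), (353.7,260) and (363,248), with pocket three open to its left. Comparing these with the expected pose.

Run:
```python
from h import *
w=at("side",[(335.75,253),(353.75,260),(363.25,248)],[.066]*3);print(w, (w[0]+w[2])/2)
p=at("side",[(320.5-25+0,237)],[.05]);print(p)
q=at("side",[(309,237),(327,243),(313.5,254),(295.5,246.5)],[.05]*4);print("p3 side",q.mean(0))
```

```text
[[ 0.54532588 -0.01074344  0.066     ]
 [ 0.57392144 -0.03965801  0.066     ]
 [ 0.60061033 -0.00427764  0.066     ]] [ 0.5729681  -0.00751054  0.066     ]
[[0.47990542 0.08395711 0.05      ]]
p3 side [0.50702777 0.04867376 0.05      ]
```

servo_tool --increments '[[[-1, 1, 0, 0, 0, 0, 0], [0, 0, -12, 0, 0, 0, 0], [0, 0, -12, 0, 0, 0, 0], [0, 0, -4, 0, 0, 0, 0], [0, 0, 0, 0, 0, 0, 0]]]'

```text
time_s: 6.02
eef_pos: [0.5703, -0.0137, 0.0989]
tcp_rot: [-0.001, 0.371, 0.929, -0.0]
force: [0.7, -0.3, -2.9]
opening: 0.0401
gripper_force: 30.0
```

servo_tool --increments '[[[0, 0, -8, 0, 0, 0, 0], [0, 0, -8, 0, 0, 0, 0], [0, 0, -6, 0, 0, 0, 0], [0, 0, 0, 0, 0, 0, 0]]]'

```text
time_s: 6.52
eef_pos: [0.5702, -0.0137, 0.0769]
tcp_rot: [-0.001, 0.371, 0.929, -0.0]
force: [-0.4, -0.4, -2.6]
opening: 0.0399
gripper_force: 30.0
```

servo_tool --increments '[[[0, 0, -1.5, 0, 0, 0, 0], [0, 0, -1, 0, 0, 0, 0], [0, 0, 0, 0, 0, 0, 0], [0, 0, 0, 0, 0, 0, 0]]]'

```text
time_s: 7.02
eef_pos: [0.5708, -0.0138, 0.0753]
tcp_rot: [0.0, 0.371, 0.929, 0.0]
force: [-0.1, 0.3, -2.2]
opening: 0.0398
gripper_force: 30.0
```

servo_tool --increments '[[[0, 0, -1, 0, 0, 0, 0], [0, 0, 0, 0, 0, 0, 0], [0, 0, 0, 0, 0, 0, 0], [0, 0, 0, 0, 0, 0, 0]]]'

```text
time_s: 7.52
eef_pos: [0.571, -0.0138, 0.0747]
tcp_rot: [0.0, 0.371, 0.929, 0.0]
force: [-1.3, 0.0, 4.6]
opening: 0.0396
gripper_force: 30.0
```

servo_tool --increments '[[[0, 0, 0, 0, 0, 0, 0.5], [0, 0, 0, 0, 0, 0, 0.6], [0, 0, 0, 0, 0, 0, 1], [0, 0, 0, 0, 0, 0, 1], [0, 0, 20, 0, 0, 0, 1], [0, 0, 40, 0, 0, 0, 1], [0, 0, 45, 0, 0, 0, 1], [0, 0, 45, 0, 0, 0, 1], [0, 0, 0, 0, 0, 0, 1]]]'

```text
time_s: 8.65
eef_pos: [0.573, -0.0142, 0.2284]
tcp_rot: [0.004, 0.371, 0.929, 0.001]
force: [0.1, -0.2, -1.0]
opening: 0.0929
gripper_force: 0.0
```

servo_tool --increments '[[[-11, -33.5, 0, 0, 0, -0.09, 1], [-11, -33.5, 0, 0, 0, -0.09, 1], [-11, -33.5, 0, 0, 0, -0.09, 1], [-11, -33.5, 0, 0, 0, -0.09, 1], [-11, -33.5, 0, 0, 0, -0.09, 1], [-11, -33.5, 0, 0, 0, -0.09, 1], [-11, -33.5, 0, 0, 0, -0.09, 1], [-11, -33.5, 0, 0, 0, -0.09, 1], [-11, -33.5, 0, 0, 0, -0.09, 1], [-11, -33.5, 0, 0, 0, -0.09, 1], [0, 0, 0, 0, 0, 0, 1], [0, 0, 0, 0, 0, 0, 1]]]'

```text
time_s: 10.15
eef_pos: [0.4605, -0.3479, 0.2231]
tcp_rot: [-0.001, 0.738, 0.675, 0.0]
force: [0.2, 0.3, 0.4]
opening: 0.093
gripper_force: 0.0
```

Run:
```python
from h import *
a=arm.get_image("side")[:,:,::-1].copy(); s=arm.sense(); print(np.round(s["eef_pos"],4),np.round(s["tcp_rot"],4),np.round(s["joint_pos"],3),s["time_s"])
cv2.imwrite("pics/s2.png",crop(a,230,190,200,130,4))
```

```text
[ 0.4607 -0.3476  0.2234] [-8.000e-04  7.377e-01  6.751e-01  2.000e-04] [-0.84   0.312  1.477  0.     1.354 -0.751] 10.2
```

View pics/s2.png

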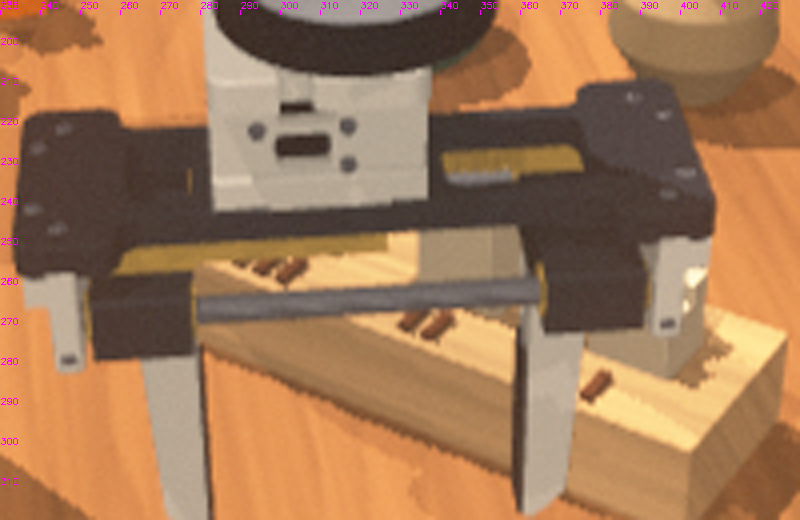

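servo_tool --increments '[[[0, 0, 0, -0.149, 0.013, 0, 1], [0, 0, 0, -0.149, 0.013, 0, 1], [0, 0, 0, -0.149, 0.013, 0, 1], [0, 0, 0, -0.149, 0.013, 0, 1], [0, 0, 0, -0.149, 0.013, 0, 1], [0, 0, 0, -0.149, 0.013, 0, 1], [0, 0, 0, -0.149, 0.013, 0, 1], [0, 0, 0, 0, 0, 0, 1], [0, 0, 0, 0, 0, 0, 1]]]'

```text
time_s: 11.32
eef_pos: [0.4665, -0.3426, 0.2325]
tcp_rot: [0.328, 0.645, 0.586, -0.365]
force: [-0.2, -0.0, 0.0]
opening: 0.0932
gripper_force: 0.0
```

Run:
```python
from h import *
from scipy.spatial.transform import Rotation as R
s=arm.sense(); q=s["tcp_rot"]; print(np.round(s["eef_pos"],4),np.round(R.from_quat(q,scalar_first=True).as_matrix(),3),np.round(s["joint_pos"],3),s["time_s"])
```

```text
[ 0.4665 -0.3426  0.2325] [[ 0.046  0.995 -0.085]
 [ 0.516 -0.097 -0.851]
 [-0.855 -0.005 -0.518]] [-0.304  0.352  1.872 -1.22   1.102  0.505] 11.325
```

```bash
cat > k.py <<'E'
import numpy as np
from scipy.spatial.transform import Rotation as R
from scipy.optimize import least_squares
def fk(j,p,s=(1,1)):
    h,d,a,L1,L2,Lt=p
    A=R.from_euler('Z',j[0]); U=A*R.from_euler('Y',j[1]); F=A*R.from_euler('Y',j[1]+j[2])
    T=F*R.from_euler('Z',s[0]*j[3])*R.from_euler('Y',j[4])*R.from_euler('Z',s[1]*j[5]-0)
    return A.apply([0,d,h])+U.apply([0,0,L1])+F.apply([a,0,L2])+T.apply([0,0,Lt]),T
S=[([1.0792,.2593,1.5360,0,1.3480,-.2028],[.1564,.5268,.2289],[-.00026,.14388,.98959,-.0008]),
([-.84,.312,1.477,0,1.354,-.751],[.4607,-.3476,.2234],[-.0008,.7377,.6751,.0002]),
([-.304,.352,1.872,-1.22,1.102,.505],[.4665,-.3426,.2325],[.328,.645,.586,-.365])]
f=lambda p,s=(1,1):np.concatenate([fk(j,p,s)[0]-np.array(x) for j,x,q in S])
r=least_squares(f,[.3,.1,0,.4,.35,.2])
P=r.x
def offs(s):
    return [(fk(j,P,s)[1].inv()*R.from_quat(q,scalar_first=True)).as_rotvec() for j,x,q in S]
if __name__=="__main__":
    for s4 in (1,-1):
        r=least_squares(lambda p:f(p,(s4,1)),[.3,.1,0,.4,.35,.2]); P=r.x
        print(s4,np.round(P,4),np.round(r.fun*1e3,1))
        for s6 in(1,-1): print(s6,np.round(offs((s4,s6)),3))
E
python3 k.py
```

```text
1 [0.2195 0.1109 0.0599 0.5363 0.4253 0.3559] [-0.1  0.  -0.  -0.1 -0.1  0.  -0.  -0.  -0. ]
1 [[ 0.000e+00 -0.000e+00  1.571e+00]
 [-0.000e+00  0.000e+00  1.570e+00]
 [-0.000e+00  1.000e-03  1.572e+00]]
-1 [[ 0.000e+00 -0.000e+00  1.165e+00]
 [-0.000e+00  0.000e+00  6.800e-02]
 [-1.000e-03  1.000e-03  2.582e+00]]
-1 [-2.6364  0.101   0.4851  3.1086 -0.2268 -0.3205] [-24.3 -66.1  37.5  33.9 -52.8  -5.2   0.1  20.7 -32.2]
1 [[ 0.    -0.     1.571]
 [-0.     0.     1.57 ]
 [ 0.549 -1.911 -0.134]]
-1 [[ 0.    -0.     1.165]
 [-0.     0.     0.068]
 [ 1.43  -1.432  0.515]]
```

```bash
cat >> k.py <<'E'
lo=np.array([-3.14,-.91,.19,-1.22,.22,-3.12]);hi=np.array([3.14,2.08,2.58,4.36,2.71,3.12])
def tool(az,tilt,cl):
    """tool pointing tilt from down towards azimuth az (deg); closing axis az+90*cl"""
    a,t=np.radians([az,tilt]); z=np.array([np.sin(t)*np.cos(a),np.sin(t)*np.sin(a),-np.cos(t)])
    y=cl*np.array([-np.sin(a),np.cos(a),0]); return R.from_matrix(np.c_[np.cross(y,z),y,z])
def ik(pos,Q,j0):
    g=lambda j:np.r_[(fk(j,P)[0]-pos)*5,((fk(j,P)[1]*R.from_euler('Z',np.pi/2)).inv()*Q).as_rotvec()]
    r=least_squares(g,np.clip(j0,lo+.01,hi-.01),bounds=(lo,hi)); return r.x,np.abs(r.fun).max()
E
cat > t.py <<'E'
from k import *
np.set_printoptions(precision=2,suppress=True)
jd=[-.84,.312,1.477,0,1.354,-.751]
G=np.array([.4603,-.3481,.025])
# closing at -5.05 => post dir 84.95; pre-tilt towards 84.95
for t in (30,40):
    Q=tool(84.95,t,-1); print("pre",t,*ik(G+.008*Q.apply([0,0,1]),Q,jd))
for loc in ((.46,-.35),(.4,-.35),(.35,-.35),(.3,-.4)):
  for az in (-95.05,-80,-65):
    for t in (50,60):
      Q=tool(az,t,1); j,e=ik(np.array([*loc,.075])+.008*Q.apply([0,0,1]),Q,[-.3,.35,1.87,-1,1.1,.5])
      print(loc,az,t,j,round(e,3))
E
python3 t.py
```

```text
pre 30 [-1.03  0.74  1.44  0.3   1.41 -1.06] 3.0531133177191805e-15
pre 40 [-1.07  0.83  1.34  0.37  1.58 -1.09] 2.050304370726508e-12
(0.46, -0.35) -95.05 50 [-0.41  0.54  1.93 -1.22  0.87  0.63] 0.036
(0.46, -0.35) -95.05 60 [-0.34  0.62  1.86 -1.22  1.03  0.69] 0.12
(0.46, -0.35) -80 50 [-0.49  0.43  2.01 -1.22  0.66  0.37] 0.141
(0.46, -0.35) -80 60 [-0.42  0.49  1.95 -1.22  0.8   0.44] 0.249
(0.46, -0.35) -65 50 [-0.65  0.33  2.11 -1.22  0.34  0.03] 0.218
(0.46, -0.35) -65 60 [-0.61  0.33  2.09 -1.22  0.4   0.06] 0.37
(0.4, -0.35) -95.05 50 [-0.47  0.47  2.03 -1.22  0.83  0.61] 0.072
(0.4, -0.35) -95.05 60 [-0.39  0.55  1.97 -1.22  1.    0.7 ] 0.155
(0.4, -0.35) -80 50 [-0.58  0.35  2.12 -1.22  0.59  0.31] 0.182
(0.4, -0.35) -80 60 [-0.49  0.4   2.06 -1.22  0.74  0.4 ] 0.294
(0.4, -0.35) -65 50 [-0.79  0.23  2.23 -1.22  0.22 -0.08] 0.241
(0.4, -0.35) -65 60 [-0.79  0.21  2.23 -1.22  0.22 -0.08] 0.395
(0.35, -0.35) -95.05 50 [-0.53  0.4   2.12 -1.22  0.78  0.58] 0.105
(0.35, -0.35) -95.05 60 [-0.44  0.49  2.05 -1.22  0.96  0.69] 0.184
(0.35, -0.35) -80 50 [-0.68  0.26  2.21 -1.22  0.51  0.24] 0.216
(0.35, -0.35) -80 60 [-0.59  0.31  2.16 -1.22  0.66  0.33] 0.337
(0.35, -0.35) -65 50 [-0.86  0.17  2.3  -1.22  0.22 -0.13] 0.25
(0.35, -0.35) -65 60 [-0.86  0.14  2.3  -1.22  0.22 -0.13] 0.401
(0.3, -0.4) -95.05 50 [-0.74  0.34  2.15 -1.22  0.65  0.41] 0.168
(0.3, -0.4) -95.05 60 [-0.64  0.41  2.09 -1.22  0.82  0.51] 0.261
(0.3, -0.4) -80 50 [-0.96  0.2   2.27 -1.22  0.29  0.  ] 0.247
(0.3, -0.4) -80 60 [-0.93  0.19  2.26 -1.22  0.34  0.03] 0.399
(0.3, -0.4) -65 50 [-0.99  0.18  2.29 -1.22  0.22 -0.22] 0.254
(0.3, -0.4) -65 60 [-0.99  0.15  2.29 -1.22  0.22 -0.21] 0.405
```

```bash
cat > t.py <<'E'
from k import *
np.set_printoptions(precision=2,suppress=True)
for loc in ((.44,-.35),(.4,-.3),(.4,-.2)):
  for az in (-95,-110,-125,-140,-155,-170):
    for t in (50,60):
      Q=tool(az,t,1); j,e=min((ik(np.array([*loc,.075])+.008*Q.apply([0,0,1]),Q,s) for s in ([-.3,.35,1.87,-1,1.1,.5],[-.8,.5,1.5,-.3,1.6,1])),key=lambda r:r[1])
      print(loc,az,t,j,round(e,3))
E
python3 t.py
```

```text
(0.44, -0.35) -95 50 [-0.43  0.51  1.97 -1.22  0.85  0.63] 0.048
(0.44, -0.35) -95 60 [-0.36  0.59  1.9  -1.22  1.02  0.7 ] 0.132
(0.44, -0.35) -110 50 [-0.39  0.6   1.85 -1.1   1.03  0.73] 0.0
(0.44, -0.35) -110 60 [-0.33  0.69  1.83 -1.22  1.16  0.88] 0.01
(0.44, -0.35) -125 50 [-0.4   0.67  1.67 -0.92  1.23  0.73] 0.0
(0.44, -0.35) -125 60 [-0.35  0.77  1.64 -1.03  1.35  0.85] 0.0
(0.44, -0.35) -140 50 [-0.44  0.75  1.5  -0.78  1.42  0.77] 0.0
(0.44, -0.35) -140 60 [-0.39  0.84  1.45 -0.88  1.54  0.84] 0.0
(0.44, -0.35) -155 50 [-0.49  0.82  1.34 -0.66  1.6   0.84] 0.0
(0.44, -0.35) -155 60 [-0.45  0.92  1.27 -0.75  1.73  0.88] 0.0
(0.44, -0.35) -170 50 [-0.55  0.89  1.2  -0.55  1.76  0.94] 0.0
(0.44, -0.35) -170 60 [-0.52  0.99  1.1  -0.63  1.9   0.94] 0.0
(0.4, -0.3) -95 50 [-0.35  0.47  2.08 -1.22  0.88  0.72] 0.053
(0.4, -0.3) -95 60 [-0.27  0.56  2.01 -1.22  1.05  0.81] 0.135
(0.4, -0.3) -110 50 [-0.33  0.55  1.96 -1.1   1.04  0.82] 0.0
(0.4, -0.3) -110 60 [-0.26  0.65  1.95 -1.21  1.17  0.99] 0.0
(0.4, -0.3) -125 50 [-0.35  0.62  1.8  -0.91  1.21  0.82] 0.0
(0.4, -0.3) -125 
[... 460 characters left out ...]
  0.98  0.91] 0.0
(0.4, -0.2) -95 60 [-0.03  0.6   2.08 -1.22  1.14  1.03] 0.041
(0.4, -0.2) -110 50 [-0.12  0.55  1.96 -0.97  1.14  0.89] 0.0
(0.4, -0.2) -110 60 [-0.06  0.66  1.94 -1.05  1.27  1.02] 0.0
(0.4, -0.2) -125 50 [-0.17  0.61  1.81 -0.8   1.3   0.91] 0.0
(0.4, -0.2) -125 60 [-0.11  0.72  1.77 -0.88  1.42  1.  ] 0.0
(0.4, -0.2) -140 50 [-0.23  0.67  1.68 -0.67  1.45  0.96] 0.0
(0.4, -0.2) -140 60 [-0.19  0.78  1.62 -0.73  1.58  1.02] 0.0
(0.4, -0.2) -155 50 [-0.31  0.72  1.56 -0.55  1.58  1.03] 0.0
(0.4, -0.2) -155 60 [-0.27  0.83  1.49 -0.61  1.72  1.07] 0.0
(0.4, -0.2) -170 50 [-0.39  0.76  1.46 -0.43  1.69  1.13] 0.0
(0.4, -0.2) -170 60 [-0.37  0.87  1.38 -0.48  1.83  1.14] 0.0
```

servo_tool --increments '[[[0, 0, 0, 0.1404, -0.0124, 0, 1], [0, 0, 0, 0.1404, -0.0124, 0, 1], [0, 0, 0, 0.1404, -0.0124, 0, 1], [0, 0, 0, 0.1404, -0.0124, 0, 1], [0, 0, 0, 0.1404, -0.0124, 0, 1], [0, 0, 0, 0.1404, -0.0124, 0, 1], [0, 0, 0, 0.1404, -0.0124, 0, 1], [-2, 0, -30, 0.1404, -0.0124, 0, 1], [-2, 0, -30, 0.1404, -0.0124, 0, 1], [-2, -1, -30, 0.1404, -0.0124, 0, 1], [0, 0, 0, 0.1404, -0.0124, 0, 1], [0, 0, 0, 0, 0, 0, 1]]]'

```text
time_s: 12.82
eef_pos: [0.4579, -0.347, 0.1402]
tcp_rot: [-0.18, 0.713, 0.651, 0.187]
force: [0.1, 0.6, -0.7]
opening: 0.0929
gripper_force: 0.0
```

servo_tool --increments '[[[0, 0, 0, 0, 0, 0, 1], [0, 0, 0, 0, 0, 0, 1]]]'

```text
time_s: 13.08
eef_pos: [0.46, -0.3435, 0.1433]
tcp_rot: [-0.178, 0.712, 0.654, 0.186]
force: [0.5, -0.3, 0.2]
opening: 0.093
gripper_force: 0.0
```

```bash
cat > st.py <<'E'
from h import *
from scipy.spatial.transform import Rotation as R
def st():
    s=arm.sense(); M=R.from_quat(s["tcp_rot"],scalar_first=True).as_matrix(); np.set_printoptions(precision=4,suppress=True)
    print(s["time_s"],s["eef_pos"],"y",M[:,1],"z",M[:,2],s["joint_pos"],"F",s["force"],s["opening"]); return s,M
if __name__=="__main__": st()
E
python3 st.py
```

```text
13.075 [ 0.46   -0.3435  0.1433] y [ 0.9966 -0.0822 -0.0107] z [ 0.0316  0.4966 -0.8674] [-1.021   0.602   1.3387  0.2911  1.6365 -0.9814] F [ 0.4743 -0.2581  0.1721] 0.09299177360771498
```

servo_tool --increments '[[[0.5, -0.5, -25, 0, -0.0107, -0.005, 1], [0.5, 0, -30, 0, 0, 0, 1], [0, 0, -30, 0, 0, 0, 1], [0, 0, -20, 0, 0, 0, 1], [0, 0, -12, 0, 0, 0, 1], [0, 0, -8, 0, 0, 0, 1], [0, 0, 0, 0, 0, 0, 1], [0, 0, 0, 0, 0, 0, 1]]]'

```text
time_s: 14.08
eef_pos: [0.4607, -0.3447, 0.0173]
tcp_rot: [-0.176, 0.713, 0.652, 0.191]
force: [-0.3, 0.6, 0.2]
opening: 0.0929
gripper_force: 0.0
```

```bash
python3 st.py
```

```text
14.075 [ 0.4607 -0.3447  0.0173] y [ 0.9961 -0.0886 -0.0012] z [ 0.0434  0.4992 -0.8654] [-1.027   0.7405  1.4327  0.3037  1.4132 -1.0541] F [-0.2965  0.6164  0.2303] 0.09293922981032819
```

servo_tool --increments '[[[0, 0, 0, 0, 0, 0, 0], [0, 0, 0, 0, 0, 0, 0], [0, 0, 0, 0, 0, 0, 0], [0, 0, 0, 0, 0, 0, 0], [0, 0, 0, 0, 0, 0, 0], [0, 0, 0, 0, 0, 0, 0], [0, 0, 10, 0, 0, 0, 0], [0, 0, 30, 0, 0, 0, 0], [0, 0, 40, 0, 0, 0, 0], [0, 0, 50, 0, 0, 0, 0], [0, 0, 0, 0, 0, 0, 0]]]'

```text
time_s: 15.45
eef_pos: [0.4617, -0.3461, 0.1508]
tcp_rot: [-0.172, 0.713, 0.653, 0.19]
force: [-0.7, 0.2, -3.2]
opening: 0.0397
gripper_force: 30.0
```

```bash
python3 st.py
```

```text
15.45 [ 0.4617 -0.3461  0.1508] y [ 0.9961 -0.0884  0.0032] z [ 0.0466  0.4937 -0.8684] [-1.0268  0.5932  1.334   0.3006  1.6412 -0.9833] F [-0.7005  0.1502 -3.166 ] 0.03970429253958451
```

servo_tool --increments '[[[-6, 0, 0, 0, 0, -0.131, 0], [-6, 0, 0, 0, 0, -0.131, 0], [-6, 0, 0, 0, 0, -0.131, 0], [-6, 0, 0, 0, 0, -0.131, 0], [-6, 0, 0, 0, 0, -0.131, 0], [-6, 0, 0, 0, 0, -0.131, 0], [0, 0, 0, 0, 0, 0, 0], [0, 0, 0, -0.0917, 0.1095, 0, 0], [0, 0, 0, -0.0917, 0.1095, 0, 0], [0, 0, 0, -0.0917, 0.1095, 0, 0], [0, 0, 0, -0.0917, 0.1095, 0, 0]]]'

```text
time_s: 16.82
eef_pos: [0.4249, -0.3442, 0.1466]
tcp_rot: [0.008, 0.939, 0.342, -0.024]
force: [0.0, 0.7, -4.7]
opening: 0.0399
gripper_force: 30.0
```

servo_tool --increments '[[[0, 0, 0, -0.0917, 0.1095, 0, 0], [0, 0, 0, -0.0917, 0.1095, 0, 0], [0, 0, 0, -0.0917, 0.1095, 0, 0], [0, 0, 0, -0.0917, 0.1095, 0, 0], [0, 0, 0, -0.0917, 0.1095, 0, 0], [0, 0, 0, -0.0917, 0.1095, 0, 0], [0, 0, 0, -0.0917, 0.1095, 0, 0], [0, 0, 0, 0, 0, 0, 0], [0, 0, 0, 0, 0, 0, 0], [0, 0, 0, 0, 0, 0, 0]]]'

```text
time_s: 18.08
eef_pos: [0.4246, -0.3448, 0.1478]
tcp_rot: [0.171, 0.816, 0.294, -0.468]
force: [0.3, 0.5, -3.9]
opening: 0.0398
gripper_force: 30.0
```

```bash
python3 st.py
python3 - <<'E'
from h import *
s=arm.sense()["eef_pos"]; a=arm.get_image("side")[:,:,::-1].copy(); p=pix("side",[s])[0].astype(int); print(p)
x,y=max(0,min(p[0]-75,490)),max(0,min(p[1]-65,340))
cv2.imwrite("pics/s3.png",crop(a,x,y,150,140,4))
E
```

```text
18.075 [ 0.4246 -0.3448  0.1478] y [ 0.6397 -0.7686  0.0031] z [-0.6628 -0.5538 -0.504 ] [-0.3846  0.7247  1.4602 -0.8674  1.6127  0.7682] F [ 0.3357  0.5248 -3.8546] 0.03983173966182515
[293 355]
```

View pics/s3.png

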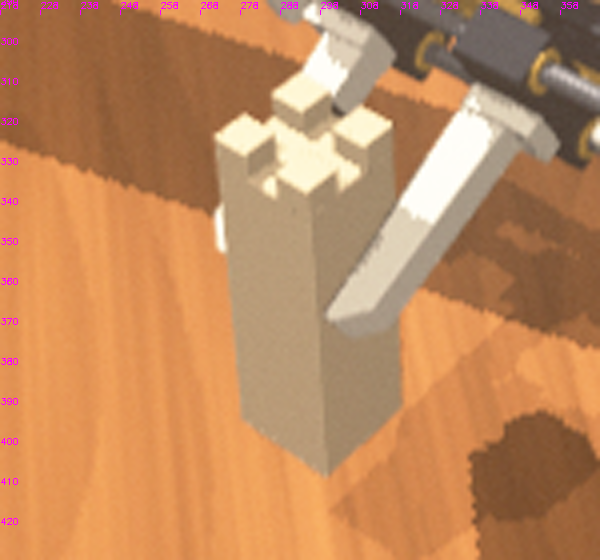

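The long post is upright with its notched end up, and its front foot corner is at side pixel (300,409). Lowering it onto the open bench.

servo_tool --increments '[[[0, 0, -20, 0, 0, 0, 0], [0, 0, -20, 0, 0, 0, 0], [0, 0, -18, 0, 0, 0, 0], [0, 0, -10, 0, 0, 0, 0], [0, 0, -5, 0, 0, 0, 0], [0, 0, 0, 0, 0, 0, 0], [0, 0, 0, 0, 0, 0, 0]]]'

```text
time_s: 19.0
eef_pos: [0.4241, -0.3443, 0.0746]
tcp_rot: [0.171, 0.815, 0.295, -0.47]
force: [-2.6, 0.9, 2.0]
opening: 0.0398
gripper_force: 30.0
```

servo_tool --increments '[[[0, 0, -1.5, 0, 0, 0, 0], [0, 0, -1, 0, 0, 0, 0], [0, 0, 0, 0, 0, 0, 0], [0, 0, 0, 0, 0, 0, 0]]]'

```text
time_s: 19.5
eef_pos: [0.4241, -0.3443, 0.0745]
tcp_rot: [0.171, 0.814, 0.294, -0.471]
force: [-1.8, 5.0, 13.7]
opening: 0.0398
gripper_force: 30.0
```

servo_tool --increments '[[[0, 0, 1.5, 0, 0, 0, 0], [0, 0, 0, 0, 0, 0, 0], [0, 0, 0, 0, 0, 0, 0.5], [0, 0, 0, 0, 0, 0, 0.7], [0, 0, 0, 0, 0, 0, 1], [0, 0, 0, 0, 0, 0, 1], [0, 0, 0, 0, 0, 0, 1], [6.6, 5.5, 5, 0, 0, 0, 1], [20, 16.5, 15, 0, 0, 0, 1], [20, 16.5, 15, 0, 0, 0, 1], [20, 16.5, 15, 0, 0, 0, 1], [0, 0, 0, 0, 0, 0, 1]]]'

```text
time_s: 21.0
eef_pos: [0.4933, -0.2881, 0.1238]
tcp_rot: [0.172, 0.815, 0.295, -0.468]
force: [0.3, -0.1, -0.1]
opening: 0.0931
gripper_force: 0.0
```

```bash
python3 st.py
python3 - <<'E'
from h import *
a=arm.get_image("side")[:,:,::-1].copy(); b=arm.get_image("top")[:,:,::-1].copy()
cv2.imwrite("pics/s4.png",np.hstack([crop(a,220,310,100,120,4),crop(b,470,240,100,120,4)]))
E
```

```text
21.0 [ 0.4933 -0.2881  0.1238] y [ 0.6424 -0.7664  0.0042] z [-0.6608 -0.5567 -0.5035] [-0.2745  0.836   1.2941 -0.8074  1.7154  0.7879] F [ 0.3016 -0.0641 -0.0812] 0.09309273130869294
```

View pics/s4.png

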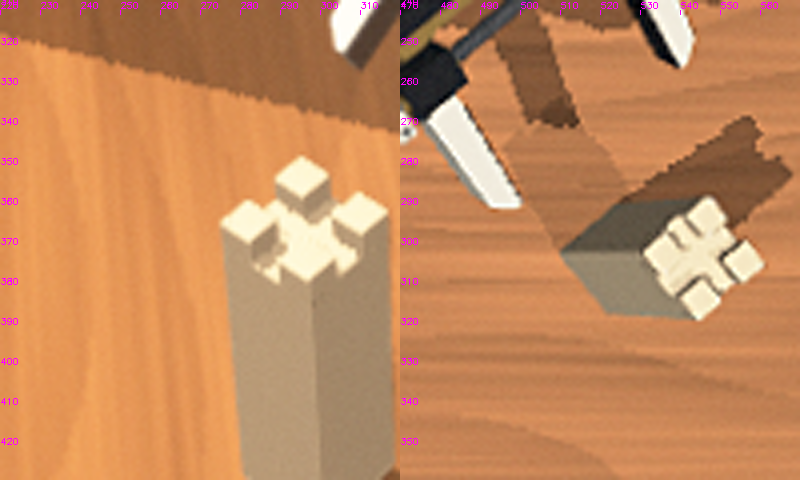

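The post stands free at top-view centre (546,304), with both fingers clear of it.

servo_tool --increments '[[[15, 12, 40, 0, 0, 0, 1], [0, 0, 50, 0, 0, 0, 1], [0, 0, 40, 0.0841, -0.1005, 0, 1], [0, 0, 20, 0.0841, -0.1005, 0, 1], [0, 0, 0, 0.0841, -0.1005, 0, 1], [0, 0, 0, 0.0841, -0.1005, 0, 1], [0, 0, 0, 0.0841, -0.1005, 0, 1], [0, 0, 0, 0.0841, -0.1005, 0, 1], [0, 0, 0, 0.0841, -0.1005, 0, 1], [0, 0, 0, 0.0841, -0.1005, 0, 1], [0, 0, 0, 0, 0, 0, 1], [0, 0, 0, 0, 0, 0, 1]]]'

```text
time_s: 22.6
eef_pos: [0.5053, -0.2774, 0.272]
tcp_rot: [-0.001, 0.94, 0.34, -0.0]
force: [1.1, 0.2, -0.4]
opening: 0.0927
gripper_force: 0.0
```

```bash
python3 st.py
python3 - <<'E'
from h import *
w=at("top",[(547.75,288.75),(561.25,305.75),(545,320),(530.75,303)],[.13]*4);c=w.mean(0);print(c,[round(float(np.degrees(np.arctan2(*(w[(i+1)%4]-w[i])[1::-1]))),1) for i in range(4)])
E
```

```text
22.6 [ 0.5053 -0.2774  0.272 ] y [ 0.6394 -0.7689 -0.0023] z [-0.0009  0.0023 -1.    ] [-0.6963  0.2839  1.3974  0.0012  1.4624  0.1807] F [ 1.0521  0.2238 -0.427 ] 0.09272219722545204
[ 0.42550124 -0.34482237  0.13      ] [-141.1, 130.0, 40.5, -51.0]
```

servo_tool --increments '[[[-7, -6, 0, 0, 0, 0.131, 1], [-7, -6, 0, 0, 0, 0.131, 1], [-7, -6, 0, 0, 0, 0.131, 1], [-7, -6, 0, 0, 0, 0.131, 1], [-7, -6, 0, 0, 0, 0.131, 1], [-7, -6, 0, 0, 0, 0.131, 1], [-7, -6, 0, 0, 0, 0.131, 1], [-7, -6, 0, 0, 0, 0.131, 1], [-7, -6, 0, 0, 0, 0.131, 1], [-7, -6, 0, 0, 0, 0.131, 1], [-9, -6, 0, 0, 0, 0.131, 1], [0, 0, 0, 0, 0, 0.131, 1]]]'

```text
time_s: 24.1
eef_pos: [0.4272, -0.3427, 0.2719]
tcp_rot: [-0.003, 0.421, 0.907, -0.0]
force: [-0.3, 0.1, 0.1]
opening: 0.0933
gripper_force: 0.0
```

servo_tool --increments '[[[0, 0, -30, 0, 0, 0, 1], [0, 0, -30, 0, 0, 0, 1], [0, 0, -30, 0, 0, 0, 1], [0, 0, 0, 0, 0, 0, 1], [0, 0, 0, 0, 0, 0, 1]]]'

```text
time_s: 24.72
eef_pos: [0.4278, -0.3432, 0.1834]
tcp_rot: [-0.001, 0.423, 0.906, -0.0]
force: [-0.3, 0.0, 0.1]
opening: 0.0927
gripper_force: 0.0
```

```bash
python3 st.py
```

```text
24.725 [ 0.4278 -0.3432  0.1834] y [ 0.7664  0.6424 -0.0015] z [-0.0028  0.0009 -1.    ] [-0.8785  0.293   1.6056 -0.0016  1.2455 -1.5755] F [-0.3395  0.0342  0.0721] 0.09265796794189653
```

servo_tool --increments '[[[-1.5, -0.5, -20, 0, 0, 0, 1], [0, 0, -30, 0, 0, 0, 1], [0, 0, -30, 0, 0, 0, 1], [0, 0, -13, 0, 0, 0, 1], [0, 0, 0, 0, 0, 0, 1], [0, 0, 0, 0, 0, 0, 0], [0, 0, 0, 0, 0, 0, 0], [0, 0, 0, 0, 0, 0, 0], [0, 0, 0, 0, 0, 0, 0], [0, 0, 0, 0, 0, 0, 0], [0, 0, 0, 0, 0, 0, 0]]]'

```text
time_s: 26.1
eef_pos: [0.4256, -0.3437, 0.0897]
tcp_rot: [-0.001, 0.424, 0.906, 0.0]
force: [-0.5, 0.6, 2.2]
opening: 0.0394
gripper_force: 30.0
```

```bash
python3 st.py
```

```text
26.1 [ 0.4256 -0.3437  0.0897] y [ 0.7673  0.6413 -0.0008] z [-0.0025  0.0018 -1.    ] [-0.8828  0.3887  1.7223 -0.0009  1.0335 -1.5785] F [-0.5343  0.5858  2.1682] 0.039424409196093725
```

servo_tool --increments '[[[0, 0, 20, 0, 0, 0, 0], [0, 0, 40, 0, 0, 0, 0], [0, 0, 50, 0, 0, 0, 0], [0, 0, 50, 0, 0, 0, 0], [0, 0, 10, 0, 0, 0, 0], [5, 20, 0, 0, 0, 0.01, 0], [10, 40, 0, 0, 0, 0.01, 0], [10, 40, 0, 0, 0, 0.01, 0], [10, 40, 0, 0, 0, 0.01, 0], [10, 40, 0, 0, 0, 0.01, 0], [10, 40, 0, 0, 0, 0.01, 0], [10, 40, 0, 0, 0, 0.01, 0]]]'

```text
time_s: 27.6
eef_pos: [0.489, -0.0807, 0.2567]
tcp_rot: [-0.004, 0.391, 0.92, 0.0]
force: [0.3, 0.1, -3.5]
opening: 0.0398
gripper_force: 30.0
```

servo_tool --increments '[[[10, 40, 0, 0, 0, 0.01, 0], [10, 40, 0, 0, 0, 0.01, 0], [10, 40, 0, 0, 0, 0.01, 0], [10, 40, 0, 0, 0, 0.01, 0], [10, 40, 0, 0, 0, 0, 0], [10, 40, 0, 0, 0, 0, 0], [10, 40, 0, 0, 0, 0, 0], [10, 40, 0, 0, 0, 0, 0], [10, 40, 0, 0, 0, 0, 0], [6, 31, 0, 0, 0, 0, 0], [0, 0, 0, 0, 0, 0, 0], [0, 0, 0, 0, 0, 0, 0]]]'

```text
time_s: 29.1
eef_pos: [0.585, 0.3071, 0.2571]
tcp_rot: [-0.003, 0.373, 0.928, -0.002]
force: [0.7, -0.5, -3.6]
opening: 0.0397
gripper_force: 30.0
```

```bash
python3 st.py
python3 - <<'E'
from h import *
a=arm.get_image("side")[:,:,::-1].copy()
cv2.imwrite("pics/s5.png",crop(a,250,90,195,145,4))
E
```

```text
29.1 [0.585  0.3071 0.2571] y [ 0.6915  0.7223 -0.0053] z [-0.0072 -0.0004 -1.    ] [ 0.314   0.4512  1.1892  0.0018  1.5082 -0.4933] F [ 0.7382 -0.451  -3.5937] 0.03970745761496499
```

View pics/s5.png

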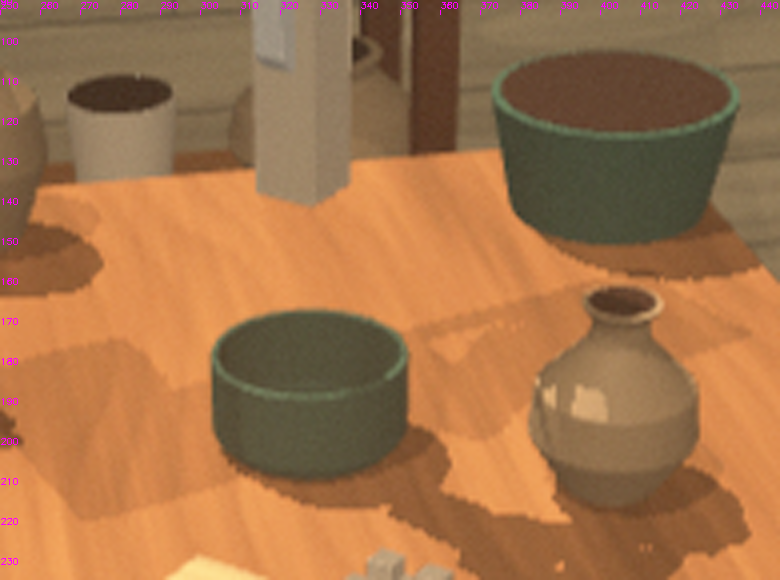

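The post hangs directly above the pot, whose rim centre is at side pixel (327,178), and the vase is well clear at (404,187). Dipping now.

servo_tool --increments '[[[2, 0, -25, 0, -0.006, 0, 0], [0, 0, -30, 0, 0, 0, 0], [0, 0, -30, 0, 0, 0, 0], [0, 0, -30, 0, 0, 0, 0], [0, 0, -20, 0, 0, 0, 0], [0, 0, -12, 0, 0, 0, 0], [0, 0, -6, 0, 0, 0, 0], [0, 0, 0, 0, 0, 0, 0], [0, 0, 0, 0, 0, 0, 0], [0, 0, 0, 0, 0, 0, 0], [0, 0, 0, 0, 0, 0, 0]]]'

```text
time_s: 30.52
eef_pos: [0.5887, 0.3074, 0.1071]
tcp_rot: [0.002, 0.373, 0.928, 0.002]
force: [-0.4, -0.2, -3.5]
opening: 0.0398
gripper_force: 30.0
```

```bash
python3 st.py
```

```text
30.525 [0.5887 0.3074 0.1071] y [0.6922 0.7217 0.004 ] z [ 0.0039  0.0017 -1.    ] [ 0.3134  0.5517  1.399   0.0005  1.1866 -0.4931] F [-0.4212 -0.2374 -3.54  ] 0.03976112105412638
```

servo_tool --increments '[[[0, 0, -4, 0, 0, 0, 0], [0, 0, 0, 0, 0, 0, 0], [0, 0, 0, 0, 0, 0, 0], [0, 0, 20, 0, 0.004, 0.004, 0], [0, 0, 40, 0, 0, 0, 0], [0, 0, 45, 0, 0, 0, 0], [0, 0, 40, 0, 0, 0, 0], [-12, -39, 0, 0, 0, 0, 0], [-16, -50, 0, 0, 0, 0, 0], [-16, -50, 0, 0, 0, 0, 0], [-16, -50, 0, 0, 0, 0, 0], [-12, -40, 0, 0, 0, 0, 0]]]'

```text
time_s: 32.02
eef_pos: [0.5157, 0.0765, 0.248]
tcp_rot: [-0.0, 0.371, 0.928, 0.0]
force: [0.8, -0.9, -3.2]
opening: 0.0397
gripper_force: 30.0
```

servo_tool --increments '[[[-10, -30, 0, 0, 0, 0, 0], [0, 0, -20, 0, 0, 0, 0], [0, 0, -20, 0, 0, 0, 0], [0, 0, -20, 0, 0, 0, 0], [0, 0, -20, 0, 0, 0, 0], [0, 0, 0, 0, 0, 0, 0], [0, 0, 0, 0, 0, 0, 0], [0, 0, 0, 0, 0, 0, 0]]]'

```text
time_s: 33.02
eef_pos: [0.5073, 0.0482, 0.1688]
tcp_rot: [0.0, 0.371, 0.929, 0.001]
force: [0.2, -0.2, -2.3]
opening: 0.0395
gripper_force: 30.0
```

```bash
python3 st.py
python3 - <<'E'
from h import *
a=arm.get_image("side")[:,:,::-1].copy()
cv2.imwrite("pics/s6.png",crop(a,255,160,180,150,4))
E
```

```text
33.025 [0.5073 0.0482 0.1688] y [0.6893 0.7245 0.0017] z [ 0.0012  0.0012 -1.    ] [-0.1254  0.2366  1.7215  0.0014  1.1824 -0.9362] F [ 0.2062 -0.1625 -2.3129] 0.03947563670209308
```

View pics/s6.png

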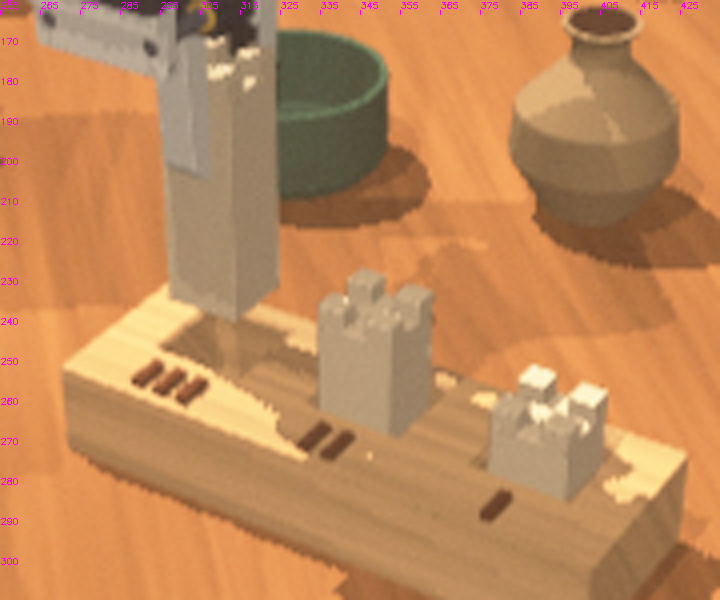

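Pocket two holds the mid post upright at (349,253), the short post is in pocket one, and the pot is unmoved. The long post's front foot corner is at (314,240), above pocket three.

servo_tool --increments '[[[-1, 0, -10, 0, 0, 0, 0], [0, 0, -14, 0, 0, 0, 0], [0, 0, -10, 0, 0, 0, 0], [0, 0, -8, 0, 0, 0, 0], [0, 0, 0, 0, 0, 0, 0]]]'

```text
time_s: 33.7
eef_pos: [0.505, 0.0483, 0.1247]
tcp_rot: [-0.002, 0.371, 0.929, 0.0]
force: [0.2, -0.2, -2.5]
opening: 0.0399
gripper_force: 30.0
```

servo_tool --increments '[[[0, 0, -8, 0, 0, 0, 0], [0, 0, -8, 0, 0, 0, 0], [0, 0, -5, 0, 0, 0, 0], [0, 0, 0, 0, 0, 0, 0], [0, 0, 0, 0, 0, 0, 0]]]'

```text
time_s: 34.33
eef_pos: [0.5057, 0.0483, 0.1048]
tcp_rot: [-0.001, 0.371, 0.929, 0.001]
force: [0.4, 0.3, -3.3]
opening: 0.0398
gripper_force: 30.0
```

Contact is expected at TCP z of about 0.1017.

servo_tool --increments '[[[0, 0, -1.5, 0, 0, 0, 0], [0, 0, -1, 0, 0, 0, 0], [0, 0, 0, 0, 0, 0, 0], [0, 0, 0, 0, 0, 0, 0]]]'

```text
time_s: 34.83
eef_pos: [0.5056, 0.0483, 0.1022]
tcp_rot: [-0.001, 0.371, 0.929, 0.001]
force: [0.3, -0.6, -3.2]
opening: 0.04
gripper_force: 30.0
```

servo_tool --increments '[[[0, 0, -1, 0, 0, 0, 0], [0, 0, 0, 0, 0, 0, 0], [0, 0, 0, 0, 0, 0, 0]]]'

```text
time_s: 35.2
eef_pos: [0.5057, 0.0482, 0.1017]
tcp_rot: [-0.0, 0.371, 0.929, 0.001]
force: [-1.6, -0.1, 4.7]
opening: 0.0399
gripper_force: 30.0
```

servo_tool --increments '[[[0, 0, 0, 0, 0, 0, 0.5], [0, 0, 0, 0, 0, 0, 0.6], [0, 0, 0, 0, 0, 0, 1], [0, 0, 0, 0, 0, 0, 1], [0, 0, 20, 0, 0, 0, 1], [0, 0, 40, 0, 0, 0, 1], [0, 0, 45, 0, 0, 0, 1], [0, 0, 45, 0, 0, 0, 1], [-25, 0, 0, 0, 0, 0, 1], [-40, 0, 0, 0, 0, 0, 1], [-40, 0, 0, 0, 0, 0, 1], [0, 0, 0, 0, 0, 0, 1]]]'

```text
time_s: 36.7
eef_pos: [0.3984, 0.0486, 0.2513]
tcp_rot: [-0.001, 0.371, 0.929, 0.001]
force: [0.5, -0.6, -0.3]
opening: 0.0935
gripper_force: 0.0
```

```bash
python3 st.py
python3 - <<'E'
from h import *
a=arm.get_image("side")[:,:,::-1].copy()
cv2.imwrite("pics/s7.png",crop(a,230,160,200,150,4))
E
```

```text
36.7 [0.3984 0.0486 0.2513] y [0.6893 0.7245 0.0004] z [-0.0009  0.0015 -1.    ] [-0.1595 -0.0329  1.8162  0.0013  1.3594 -0.9701] F [ 0.5011 -0.587  -0.26  ] 0.09351177613639577
```

View pics/s7.png

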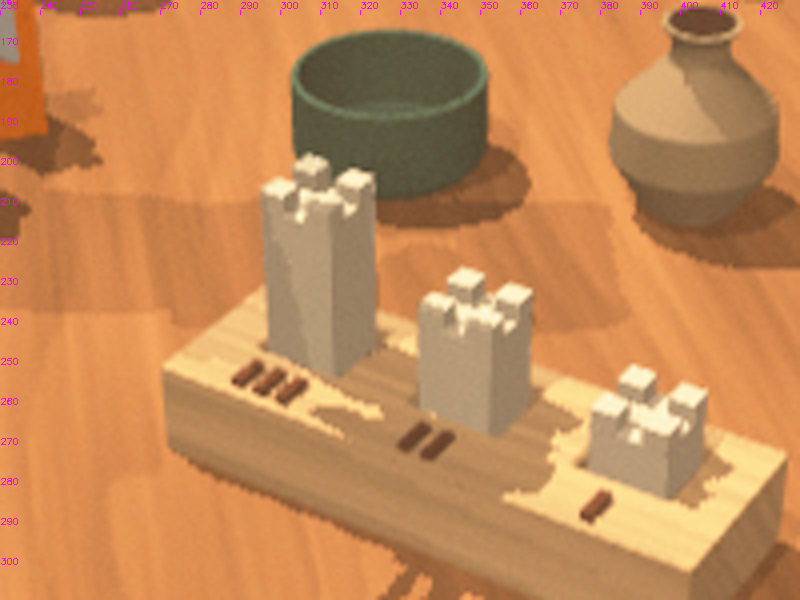

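All three posts stand upright in their pockets: long at (310,225), mid at (349,250), short at (391,270). The pot and vase have not moved. Handing in.

```bash
python3 -c "
from station import arm
print(arm.job_done())"
```

```text
the job is handed in; nothing more can be done
None
```

I handed the job in at about 37 s: the mid post is in pocket two, and the long post, stood on the bench, regrasped from above and dipped, is in pocket three; the short post, pot and vase look unmoved in the last picture, but I did not re-image the bowl.

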